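# Clear the inspection camera's view and hold the collet chuck up to its lens

### The arm

A 6-joint arm with a two-finger parallel gripper is mounted at the origin on the work surface; the furniture and walls round the work are solid. World frame = base frame: x ahead of the robot, y to its left, z up, the work surface at z = 0. Lengths are in m, angles in rad, forces in N, time in s.
With the tool pointing down it reaches from about 0.25 to 0.775 m from the base axis. Payload 4 kg.
Tool frame: the origin (TCP) lies between the finger pads; the fingertips stand 25 mm ahead of it and the grasp point (between the pads) lies 6 mm ahead of it (robot.tip_reach is the z of the fingertips in the tool frame, in m); z points along the fingers, y is the line along which they close (so a half turn about z gives the same grasp; the last joint's range is limited). The gripper opens to 94 mm and grips with 3 to 60 N. Pads are 16 mm wide; open, the fingers measure 119 mm over their backs; the gripper's body (75 mm by 177 mm) begins 78 mm behind the grasp point.
Start: joints at [1.169, 0.087, 1.371, -0, 1.684, -0.103], TCP at [0.162, 0.526, 0.2] pointing down, gripper open.
Joint ranges: [-3.1, 3.1], [-0.76, 2.03], [0.27, 2.55], [-1.08, 4.22], [0.17, 2.65], [-2.57, 2.57]. Speed limits (rad/s): [2.79, 2.79, 3.14, 3.14, 3.14, 3.14].

### API

Orientations are given as [roll, pitch, yaw] about the fixed x, y, z axes, in that order (R = Rz(yaw) Ry(pitch) Rx(roll)).
In Python, from bench import robot gives the robot as it stands. The module is installed in compiled form; this text tells all that it offers.
- The arm moves only by the shell command python3 -m handwheel 'ROWS'. ROWS is JSON, a list of rows, each a list of 3 entries, a list of its own where there are three numbers: the turn, a rotation vector about the world's x, y, z in units of 90 degrees (1.0 is 90 degrees), then the shift along the world's x, y, z in units of 0.05 m (1.0 is 0.05 m), then the closure, from 0 (fully open) to 1 (shut). A call has 1 to 5 rows; each row shifts and turns the commanded pose from where the row before left it; what a row does not reach is not made up. A row lasts 1/10 s, in which the tool goes at most 50 mm and 8.59 degrees, less where a joint would pass 70% of its speed; a pose out of reach is approached as far as the arm can. A call with a number of a shift or a turn outside -1 to 1 is refused whole. A call with a gripper value outside its range is refused whole. The fingers move at their own pace and stop on an object; the grip force is fixed at half the most. Time passes only in rows, so rows that do not move let the fingers close. It gives the time, the measured TCP pose, the force, the opening and the grip force at its end, in the units of the state.
- robot.get_obs(): the state, without advancing time (a new reading comes with each control period).
- robot.snapshot(name): name is "scene" or "side" or "wrist"; returns (picture, depth): 384x512x3 uint8, red, green, blue; 384x512 float32, m along the optical axis (not along the pixel's ray), 0 where there is no reading.
- robot.calibration(name): a dict with "mtx" (3x3 intrinsics, pixels), "extrinsics" (4x4, takes a point from camera to world coordinates); the wrist camera has in their place "hand_eye" (4x4, takes a point from camera to tool coordinates, whose origin is the TCP and whose axes are the flange's). Camera axes: x right, y down, z forward; pixel columns grow to the right and rows downward; lengths in m; the calibration is good to about 2 mm. A picture is of the moment at which its call begins: read the wrist's pose just before it. calibration takes no time and is no camera call.
- robot.close_job(): hands the job in; it is judged then, once.
Trained networks look in the newest picture that a camera, given by its name, has taken for a name from the list of things; names that differ only in an ending like _2 or _b are one class to them, and where a whole thing is asked for, a point or a joint stands for the part that bears it (a point fixed in the world has none). Each returns a list of dicts, best first, with "p" (0 to 1); they miss things now and then, are a little off and sometimes report something else, mostly with a low value. They report only what shows in the picture. A call takes as long as a camera call. They do not tell look-alikes from the thing itself.
- robot.boxes_of(query, camera): "bbox" ([left, top, right, bottom] in pixels, round what is visible of it).
The state is a dict: "time": time; "joint_positions": joint angles; "qvel": joint speeds; "joint_torque": joint torques, N m; "tool_pos": TCP position; "ee_rot": TCP orientation; "wrist_force": force on the tool from outside, world axes, zero at the start; "wrist_torque": the same for the moment, N m; "width": finger opening in m; "finger_force": force on a finger pad.
Only numpy, scipy, OpenCV 4.12 (cv2) and the standard library are available. Lean on these libraries where they do the work, as an engineer would, in place of code of your own. Each camera call takes 0.05 s, during which the arm holds its last target. There are 200 camera calls.

### The job

The aerosol can is blocking the inspection camera's view: first stand it upright in the blue bin and let it go. Then lift the collet chuck out of its grey cradle and present it to the camera: level, in line with the lens axis and centred on it, with the bored face of its nut (not the plain closed end) towards the lens and that face about 80 mm from it. Finish still holding the chuck there in the gripper, motionless; do not touch the camera, and leave the bush, tape measure, micrometer and flange where they are.

Things in the scene. Friction and masses are not known exactly. Their poses are not given: they have to be found in the camera images.
- camera: Fixed inspection camera on a bench stand: dark base plate 110 x 100 x 12 mm, steel post at the back (to 190 mm high), blue camera head, black lens with a round black ring light of 62 mm diameter on the front (white dots), 191 mm high at the top of the ring. Origin at the centre of the base's underside, on the bench. Its x axis is level and is the way the lens looks; y is to the left of that; z up.
- lens (a point): Centre of the lens's front face, 75 mm in front (+x) of the camera's origin and 160 mm above the bench. Axes as the camera's: x points out of the lens along its optical axis (level).
- can: Loose aerosol can, pale silver with a green cap, standing upright in front of the lens; 187 mm tall, 57 mm diameter (cap 54 mm, from 150 mm up to the top), 0.2 to 0.33 kg. Origin at the centre of its underside, z up along its axis.
- bin: Fixed blue plastic parts bin, open at the top, rim 171 (its x) x 242 (its y) mm, 84 mm high; flat inner floor 122 x 192 mm, 2 mm above the bench. Origin at the centre of its underside.
- cradle: Fixed dark grey moulded cradle, 58 (its x) x 104 (its y) x 34 mm high; the chuck lies along its y on a floor 22 mm above the bench between two 4 mm side walls that reach 34 mm. Origin at the centre of its underside.
- chuck: Loose bright steel collet chuck, a round part lying on its side along its own y axis: 107 mm long, 47 mm diameter (treat it as a cylinder), 0.4 to 0.65 kg, centre of mass at mid-length. At the start it lies in the cradle, parallel to it, its axis 45.5 mm above the bench. Origin on its underside at mid-length (23.5 mm below its axis); the nut, a wide smooth collar with an open bore in its face, is at its -y end; the +y end is a plain closed face with a graduated ring near it.
- chuck_mid (a point): Centre of the chuck: on its axis, at mid-length.
- nut_face (a point): Centre of the chuck's outer end face at the nut, on its axis, 53.5 mm from chuck_mid along the chuck's -y axis. The bore opens here; this is the face to show to the lens.
- bush: Bystander, loose: flanged bronze bush, 39 mm diameter, 40 mm tall. Origin at the centre of its underside.
- tape_measure: Bystander, loose: yellow and black tape measure, 33 x 82 x 62 mm high. Origin at the centre of its underside.
- micrometer: Bystander, loose: green micrometer lying flat, 39 x 116 x 16 mm. Origin at the centre of its underside.
- flange: Bystander, loose: bored steel flange lying flat, 66 mm diameter, 26 mm high. Origin at the centre of its underside.
There are look-alikes about, which are no part of the job. What is shaped like the chuck but green or turquoise is not meant.

How it is judged:
By the outcome, as a careful person would: the job done as asked, in the order asked, and still so for the second after the job is handed in, while the arm keeps its last pose, push and grip.
It also fails if it takes over 58 s, if anything falls off the work surface, if the arm or the gripper's body presses on something with over 40 N, if the wrist force passes 120 N, or if a joint passes its speed limit or range.

## Working session

There is one attempt and no reset: what is moved stays moved. The work goes in short steps, Python scripts to look and compute and a shell command to move; the robot and the scene stay as the last step left them, time stands still between calls to the robot, and variables do not carry over. Pictures are saved under pics/ and viewed, at most 10 in all, crops included, and the job is handed in when it is done.

```bash
mkdir -p pics
cat > h.py <<'E'
from bench import robot
import numpy as np, cv2
def snap(n,f=None):
    p,d=robot.snapshot(n)
    if f: cv2.imwrite('pics/'+f,p[...,::-1])
    return p,d
def cloud(n,d):
    c=robot.calibration(n);K=c['mtx'];v,u=np.indices(d.shape)
    P=np.stack([(u-K[0,2])*d/K[0,0],(v-K[1,2])*d/K[1,1],d,np.ones_like(d)],-1)
    return (P@np.array(c['extrinsics']).T)[...,:3]
E
python3 - <<'E'
from h import *
print(robot.get_obs())
for n in ['scene','side']:
    p,d=snap(n,n+'1.png'); P=cloud(n,d)
    np.save(n+'P.npy',P);np.save(n+'I.npy',p)
    for q in ['camera','can','bin','cradle','chuck','bush','tape_measure','micrometer','flange']:
        for b in robot.boxes_of(q,n)[:3]:
            x0,y0,x1,y1=map(int,b['bbox']);
            w=P[(y0+y1)//2-2:(y0+y1)//2+3,(x0+x1)//2-2:(x0+x1)//2+3].reshape(-1,3)
            print(n,q,round(b['p'],2),[x0,y0,x1,y1],np.median(w,0).round(3))
E
```

```text
{'time': 0.0, 'joint_positions': array([ 1.16889346e+00,  8.79119601e-02,  1.37224505e+00, -1.90438331e-06,
        1.68358181e+00, -1.03105665e-01]), 'qvel': array([ 0.00044498,  0.00019119,  0.00196246, -0.00092786,  0.00342193,
        0.00029954]), 'joint_torque': array([-1.85209741e-03, -3.40173161e+01, -3.02428973e+01,  7.15152360e-02,
        3.30972578e-02, -1.94105492e-04]), 'tool_pos': array([0.16169327, 0.52511299, 0.19913238]), 'ee_rot': array([-3.13945769e+00, -2.19007148e-04,  2.84279501e+00]), 'wrist_force': array([0.31767806, 0.44930385, 0.11417631]), 'wrist_torque': array([ 0.00224152, -0.02710309,  0.00929024]), 'finger_force': 0.0, 'width': 0.09383399832951922}
scene camera 0.79 [331, 265, 399, 354] [ 0.509 -0.483  0.012]
scene camera 0.15 [278, 182, 293, 211] [ 0.481 -0.104  0.064]
scene can 0.75 [294, 212, 323, 271] [ 0.43  -0.316  0.138]
scene bin 0.62 [295, 213, 320, 271] [ 0.428 -0.315  0.133]
scene bin 0.56 [212, 105, 275, 165] [0.508 0.283 0.001]
scene bin 0.45 [331, 262, 399, 350] [ 0.513 -0.476  0.011]
scene cradle 0.71 [274, 183, 293, 220] [ 0.465 -0.122 
[... 476 characters left out ...]
398, 354] [ 0.512 -0.479  0.011]
scene micrometer 0.7 [293, 212, 324, 271] [ 0.43  -0.316  0.138]
scene flange 0.64 [216, 167, 239, 186] [0.368 0.084 0.024]
side camera 0.63 [275, 244, 323, 339] [ 0.501 -0.443  0.014]
side can 0.64 [257, 205, 275, 269] [ 0.433 -0.318  0.121]
side bin 0.7 [234, 143, 271, 180] [0.492 0.321 0.007]
side cradle 0.42 [255, 203, 279, 224] [ 0.442 -0.29   0.187]
side chuck 0.93 [186, 260, 217, 301] [ 0.239 -0.376  0.043]
side chuck 0.71 [219, 299, 260, 332] [ 0.329 -0.507  0.045]
side tape_measure 0.62 [294, 208, 305, 230] [ 0.574 -0.174  0.052]
side micrometer 0.51 [216, 238, 239, 263] [ 0.323 -0.241  0.015]
side flange 0.63 [220, 184, 239, 198] [0.363 0.083 0.017]
```

Run:
```python
import cv2
a=cv2.imread('pics/scene1.png')[90:390,180:440];cv2.imwrite('pics/sc.png',cv2.resize(a,None,fx=2,fy=2,interpolation=2))
b=cv2.imread('pics/side1.png')[120:350,150:350]
import numpy as np
A=cv2.resize(a,(400,460));B=cv2.resize(b,(400,460))
cv2.imwrite('pics/both.png',np.hstack([A,B]))
```

```text
(no output)
```

View pics/both.png

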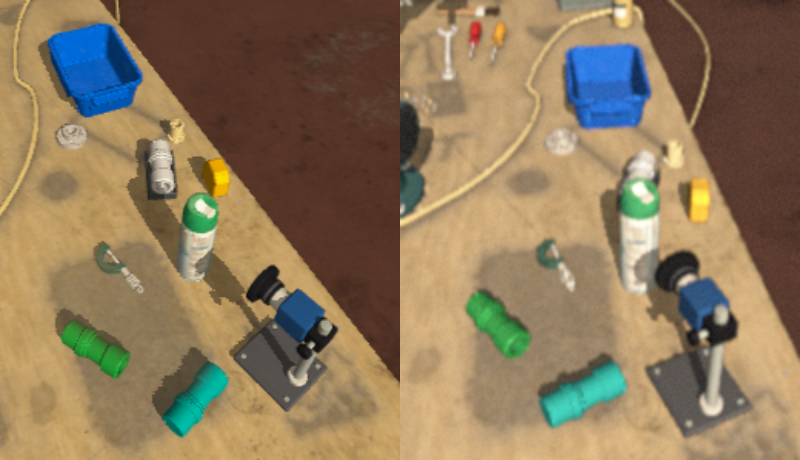

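View pics/scene1.png

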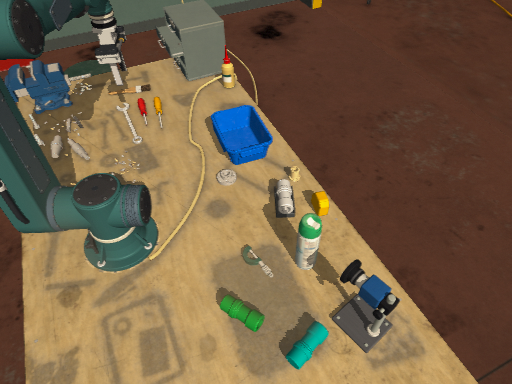

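Chuck (steel) lies at scene (285,197), the can at (309,240) in front of the lens (352,272), the bin at (242,135). The green and turquoise decoys are lower. Now for the geometry from depth.

Run:
```python
import numpy as np, cv2
S={}
for n in ['scene','side']:
    P=np.load(n+'P.npy');I=np.load(n+'I.npy');H=cv2.cvtColor(I,cv2.COLOR_RGB2HSV).astype(int)
    X,Y,Z=P[...,0],P[...,1],P[...,2]
    box=lambda a,b,c,d,e,f:(X>a)&(X<b)&(Y>c)&(Y<d)&(Z>e)&(Z<f)
    def rect(m,t):
        q=P[m]; r=cv2.minAreaRect(q[:,:2].astype(np.float32)*1000); print(n,t,len(q),'c',np.round(r[0],1),'size',np.round(r[1],1),'ang',round(r[2],1),'z',np.percentile(q[:,2],[5,50,95]).round(3))
    blue=(H[...,0]>100)&(H[...,0]<125)&(H[...,1]>130)
    rect(blue&box(.3,.7,.1,.5,.075,.1),'binrim'); rect(blue&box(.3,.7,.1,.5,-.005,.012),'binfloor')
    dark=H[...,2]<95
    rect(dark&box(.35,.7,-.65,-.36,.006,.02),'base')
    rect(dark&box(.35,.6,-.55,-.33,.12,.2),'ring')
    rect(blue&box(.3,.7,-.65,-.3,.1,.25),'head')
    gr=(H[...,0]>50)&(H[...,0]<85)&(H[...,1]>100)
    rect(gr&box(.35,.55,-.42,-.22,.15,.2),'cap'); rect(box(.35,.55,-.40,-.25,.03,.15),'canbody')
    rect(box(.4,.56,-.22,-.04,.036,.08),'chuck'); rect(box(.4,.54,-.22,-.04,.01,.034),'cradle')
    for t,b in dict(bush=(.53,.62,-.06,.05,.03,.05),tape=(.52,.64,-.23,-.1,.05,.07),flange=(.3,.43,.02,.15,.015,.03),mic=(.26,.42,-.33,-.15,.008,.02)).items(): 
        m=box(*b)
        if m.sum()>5: rect(m,t)
    # lens axis: fit plane normal of ring
    q=P[dark&box(.35,.6,-.55,-.33,.12,.2)]; 
    np.save(n+'ring.npy',q); print(q.mean(0).round(3), q[q[:,2].argmax()].round(3))
```

```text
scene binrim 489 c [481.  234.7] size [239.  166.1] ang 85.6 z [0.076 0.081 0.085]
scene binfloor 760 c [486.6 302.3] size [337.3 130.4] ang 84.6 z [-0.     0.003  0.01 ]
scene base 1438 c [ 482.7 -502.8] size [100.3 106.6] ang 15.7 z [0.009 0.011 0.014]
scene ring 830 c [ 471.2 -491.2] size [ 57.4 121.4] ang 11.6 z [0.147 0.172 0.188]
scene head 616 c [ 481.1 -501.4] size [42.4 47. ] ang 15.1 z [0.148 0.181 0.183]
scene cap 322 c [ 443.8 -298.4] size [48.9 48.4] ang 16.0 z [0.154 0.174 0.187]
scene canbody 582 c [ 437.  -305.7] size [29.6 57.6] ang 49.1 z [0.037 0.096 0.143]
scene chuck 421 c [ 519.6 -103.3] size [109. 123.] ang 70.5 z [0.043 0.062 0.068]
scene cradle 179 c [486.7 -91.7] size [106.7  57.8] ang 66.5 z [0.012 0.024 0.033]
scene bush 61 c [553.6 -18.6] size [88.  26.9] ang 44.0 z [0.03  0.038 0.041]
scene tape 153 c [ 579.1 -151.1] size [51.  31.8] ang 79.5 z [0.052 0.06  0.064]
scene flange 110 c [367.7 110.1] size [127.7  71.7] ang 4.9 z [0.016 0.025 0.028]
scene mic 261 c [ 349.3 -263.2] size [ 71.1 159.9] ang 43.8 z [0.009 0.013 0.017]
[ 0.467 -0.492  0.17 ] [ 0.46
[... 413 characters left out ...]
 0.182 0.185]
side cap 186 c [ 447.  -303.8] size [48.7 38. ] ang 9.7 z [0.155 0.17  0.186]
side canbody 588 c [ 446.1 -310.5] size [28.7 56.8] ang 80.6 z [0.038 0.095 0.144]
side chuck 176 c [487.8 -89.6] size [108.7  55.9] ang 64.3 z [0.038 0.065 0.07 ]
side cradle 24 c [485.  -80.5] size [112.7  42.1] ang 28.5 z [0.015 0.025 0.034]
side bush 43 c [562.  -24.5] size [89.2 26.6] ang 64.0 z [0.032 0.039 0.042]
side tape 111 c [ 580.1 -157. ] size [47.8 30.6] ang 75.4 z [0.051 0.062 0.065]
side flange 93 c [365.1 105.7] size [126.6  85.5] ang 1.6 z [0.015 0.022 0.029]
side mic 171 c [ 345.2 -259.5] size [ 65.5 152.4] ang 40.6 z [0.009 0.015 0.019]
[ 0.471 -0.49   0.169] [ 0.467 -0.443  0.194]
```

```bash
python3 -m handwheel '[[[0,0,-0.073],[0.41,-0.83,0.16],0],[[0,0,-0.073],[0.41,-0.83,0.16],0],[[0,0,-0.073],[0.41,-0.83,0.16],0],[[0,0,-0.073],[0.41,-0.83,0.16],0],[[0,0,-0.073],[0.41,-0.83,0.16],0]]'
python3 -m handwheel '[[[0,0,-0.073],[0.41,-0.83,0.16],0],[[0,0,-0.073],[0.41,-0.83,0.16],0],[[0,0,-0.073],[0.41,-0.83,0.16],0],[[0,0,-0.073],[0.41,-0.83,0.16],0],[[0,0,-0.073],[0.41,-0.83,0.16],0]]'
python3 -m handwheel '[[[0,0,-0.073],[0.41,-0.83,0.16],0],[[0,0,-0.073],[0.41,-0.83,0.16],0],[[0,0,-0.073],[0.41,-0.83,0.16],0],[[0,0,0],[0,0,0],0],[[0,0,0],[0,0,0],0]]'
cat >> h.py <<'E'
from scipy.spatial.transform import Rotation as Ro
def wrist(f):
    o=robot.get_obs();p,d=snap('wrist',f);c=robot.calibration('wrist');K=c['mtx'];v,u=np.indices(d.shape)
    T=np.eye(4);T[:3,:3]=Ro.from_euler('xyz',o['ee_rot']).as_matrix();T[:3,3]=o['tool_pos']
    P=np.stack([(u-K[0,2])*d/K[0,0],(v-K[1,2])*d/K[1,1],d,np.ones_like(d)],-1)@(T@np.array(c['hand_eye'])).T
    return p,d,P[...,:3]
def rect(q,t=''):
    r=cv2.minAreaRect(q[:,:2].astype(np.float32)*1000);print(t,len(q),np.round(r[0],1),np.round(r[1],1),round(r[2],1),np.percentile(q[:,2],[5,50,95]).round(4))
E
python3 - <<'E'
from h import *
p,d,P=wrist('w1.png');np.save('w1P.npy',P)
print(robot.get_obs()['tool_pos'],robot.get_obs()['joint_positions'])
bb=robot.boxes_of('chuck','wrist');print(bb)
for b in bb[:1]:
    x0,y0,x1,y1=map(int,b['bbox']);m=np.zeros(d.shape,bool);m[y0-8:y1+8,x0-8:x1+8]=1
    m&=d>0
    rect(P[m&(P[...,2]>.045)&(P[...,2]<.1)],'chuck');rect(P[m&(P[...,2]>.02)&(P[...,2]<.036)],'cradle')
    q=P[m&(P[...,2]>.062)&(P[...,2]<.1)][:,:2];c=q.mean(0);w,V=np.linalg.eigh(np.cov((q-c).T));print('ridge',c,V[:,1],np.ptp((q-c)@V[:,1]))
E
```

```text
time: 1.5
tool_pos: [0.2647, 0.3165, 0.2408]
ee_rot: [3.141, 0.0, 2.266]
wrist_force: [1.2, -0.2, 0.3]
width: 0.0943
finger_force: 0.0
time: 2.0
tool_pos: [0.3673, 0.1089, 0.281]
ee_rot: [3.14, -0.0, 1.691]
wrist_force: [0.9, -0.1, 0.8]
width: 0.094
finger_force: 0.0
time: 2.5
tool_pos: [0.4285, -0.0145, 0.3041]
ee_rot: [-3.141, -0.0, 1.351]
wrist_force: [-0.2, 1.1, -0.7]
width: 0.0943
finger_force: 0.0
[ 0.42814441 -0.01351352  0.30415842] [-1.64584865e-01 -1.80948155e-01  1.42365607e+00  6.45773974e-04
  1.89948557e+00  5.37664880e-02]
[{'bbox': [176.0, 322.2, 228.5, 355.1], 'p': 0.68}, {'bbox': [281.2, 161.3, 323.6, 225.6], 'p': 0.57}]
chuck 93 [ 231.7 -367.9] [20.2 92.4] 31.7 [0.0451 0.0456 0.0472]
cradle 244 [ 236.7 -354.2] [ 28.  112.7] 50.6 [0.0219 0.0306 0.0355]<stdin>:9: RuntimeWarning: Mean of empty slice.
  ret = um.true_divide(
  avg = a.mean(axis, **keepdims_kw)
<stdin>:9: RuntimeWarning: Degrees of freedom <= 0 for slice
  c *= np.true_divide(1, fact)
  c *= np.true_divide(1, fact)
Traceback (most recent call last):
ValueError: zero-size array to reduction operation maximum which has no identity
```

View pics/w1.png

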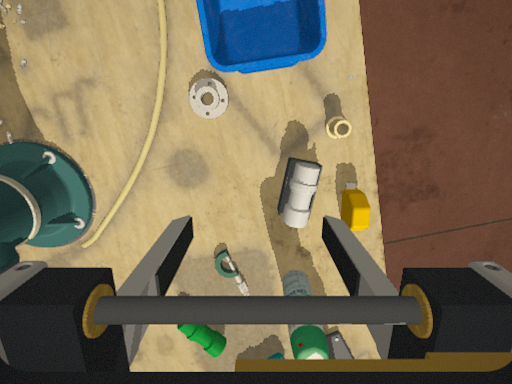

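The wrist picture shows the steel chuck at (302,193) in its cradle, the can's cap at (310,345) and the bush at (339,127). I still need the nut end, so I'll fit the chuck from the depth and zoom in.

Run:
```python
from h import *
P=np.load('w1P.npy');d=P[...,2]
m=np.zeros(d.shape,bool);m[150:235,270:330]=1
rect(P[m&(d>.05)&(d<.1)],'chuck');rect(P[m&(d>.012)&(d<.036)],'cradle')
q=P[m&(d>.060)&(d<.1)][:,:2];c=q.mean(0);w,V=np.linalg.eigh(np.cov((q-c).T));print('ridge',c,V[:,1],np.ptp((q-c)@V[:,1]),P[m][:,2].max())
m[:]=0;m[315:365,280:332]=1
q=P[m&(d>.15)&(d<.2)];rect(q,'cap')
a=cv2.resize(cv2.imread('pics/w1.png')[150:235,265:345],None,fx=5,fy=5,interpolation=2)
b=cv2.resize(cv2.imread('pics/scene1.png')[170:225,260:312],None,fx=7,fy=7.727,interpolation=2)
cv2.imwrite('pics/z.png',np.hstack([a,b]))
```

```text
chuck 1449 [486.6 -92.2] [107.2  45.1] 67.5 [0.0529 0.0628 0.0677]
cradle 603 [487.9 -90.1] [104.   58.4] 66.7 [0.017  0.023  0.0336]
ridge [ 0.48639998 -0.09080207] [0.39759304 0.91756186] 0.10659450287832709 0.4879085516230178
cap 1081 [ 448.5 -284.4] [37.3 54.5] 73.9 [0.1532 0.1747 0.187 ]
```

View pics/z.png

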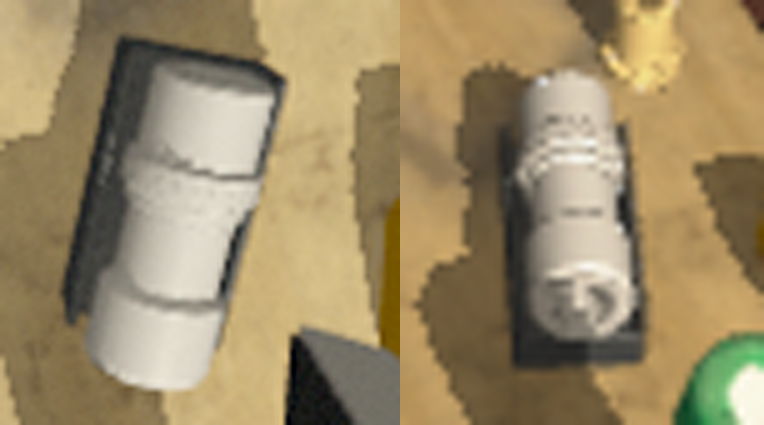

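The right half shows the bored nut face at the lower end of the chuck (about (575,290) in the zoom), which is the world −y end. Now I'll fit the can axis with circles.

Run:
```python
from h import *
from scipy.optimize import least_squares
for n in ['scene','side','w1']:
    P=np.load(n+'P.npy').reshape(-1,3)
    q=P[(abs(P[:,0]-.445)<.06)&(abs(P[:,1]+.3)<.06)]
    for lo,hi,r in [(.05,.14,.0285),(.155,.17,.027)]:
        s=q[(q[:,2]>lo)&(q[:,2]<hi)]
        if len(s)<20: continue
        f=least_squares(lambda c:np.hypot(s[:,0]-c[0],s[:,1]-c[1])-r,[.445,-.30],loss='soft_l1',f_scale=.002)
        print(n,lo,len(s),f.x.round(4),np.sqrt(np.median(f.fun**2)).round(4))
```

```text
scene 0.05 442 [ 0.4469 -0.2938] 0.0005
scene 0.155 117 [ 0.4463 -0.2935] 0.0008
side 0.05 449 [ 0.4485 -0.2931] 0.0007
side 0.155 94 [ 0.4481 -0.2936] 0.0007
w1 0.05 297 [ 0.4467 -0.2953] 0.0003
w1 0.155 334 [ 0.4467 -0.295 ] 0.0005
```

```bash
python3 -m handwheel '[[[0,0,0.06],[0.06,-0.93,0],0],[[0,0,0.06],[0.06,-0.93,0],0],[[0,0,0.06],[0.06,-0.93,0],0],[[0,0,0.06],[0.06,-0.93,0],0],[[0,0,0.06],[0.06,-0.93,0],0]]'
python3 -m handwheel '[[[0,0,0],[0.07,-0.93,0],0],[[0,0,0],[0,0,0],0],[[0,0,0],[0,0,0],0]]'
python3 - <<'E'
from h import *
p,d,P=wrist('w2.png');o=robot.get_obs();print(o['tool_pos'],o['ee_rot'])
s=P[(abs(P[...,0]-.445)<.06)&(abs(P[...,1]+.3)<.06)&(P[...,2]>.17)&(P[...,2]<.2)];print(len(s))
if len(s)>9: rect(s)
E
```

```text
time: 3.1
tool_pos: [0.4437, -0.2459, 0.3047]
ee_rot: [3.141, 0.0, 1.831]
wrist_force: [0.0, -0.8, -0.4]
width: 0.0938
finger_force: 0.0
time: 3.4
tool_pos: [0.4472, -0.2916, 0.3037]
ee_rot: [-3.141, -0.002, 1.825]
wrist_force: [-0.5, 0.4, -0.3]
width: 0.0939
finger_force: 0.0
[ 0.44730546 -0.29097679  0.30436999] [ 3.14126532e+00 -9.14594547e-04  1.82580340e+00]
1411
 1411 [ 446.4 -293.9] [52.7 48.7] 31.8 [0.1736 0.1833 0.1874]
```

```bash
python3 -m handwheel '[[[0,0,0],[0,-0.06,-0.7],0],[[0,0,0],[0,0,-0.7],0],[[0,0,0],[0,0,-0.7],0],[[0,0,0],[0,0,-0.7],0],[[0,0,0],[0,0,-0.65],0]]'
python3 -m handwheel '[[[0,0,0],[0,0,0],1],[[0,0,0],[0,0,0],1],[[0,0,0],[0,0,0],1],[[0,0,0],[0,0,0],1],[[0,0,0],[0,0,0],1]]'
python3 -m handwheel '[[[0,0,0],[0,0,0],1],[[0,0,0],[0,0,0],1],[[0,0,0],[0,0,0],1]]'
```

```text
time: 3.95
tool_pos: [0.4474, -0.293, 0.1313]
ee_rot: [3.14, 0.001, 1.827]
wrist_force: [0.1, -0.1, -0.5]
width: 0.0939
finger_force: 0.0
time: 4.45
tool_pos: [0.4478, -0.2964, 0.1338]
ee_rot: [3.139, 0.003, 1.824]
wrist_force: [1.0, 0.7, 0.6]
width: 0.0577
finger_force: 0.7
time: 4.75
tool_pos: [0.448, -0.2964, 0.1337]
ee_rot: [3.139, 0.003, 1.823]
wrist_force: [0.7, 0.5, 6.0]
width: 0.0554
finger_force: 30.2
```

```bash
python3 -m handwheel '[[[0,0,0],[0,0,0.3],1],[[0,0,0],[0,0,0.5],1],[[0,0,0],[0,0,0.6],1],[[0,0,0],[0,0,0.6],1],[[0,0,0],[0.03,0.3,0.4],1]]'
python3 -m handwheel '[[[0,0,0],[0.04,0.5,0],1],[[0,0,0],[0.04,0.7,0],1],[[0,0,0],[0.05,0.75,0],1],[[0,0,0],[0.05,0.75,0],1],[[0,0,0],[0.05,0.75,0],1]]'
python3 -m handwheel '[[[0,0,0],[0.05,0.75,0],1],[[0,0,0],[0.05,0.75,0],1],[[0,0,0],[0.05,0.75,0],1],[[0,0,0],[0.05,0.75,0],1],[[0,0,0],[0.05,0.75,0],1]]'
python3 -m handwheel '[[[0,0,0],[0.05,0.75,0],1],[[0,0,0],[0.05,0.75,0],1],[[0,0,0],[0.05,0.75,0],1],[[0,0,0],[0.05,0.6,0],1],[[0,0,0],[0,0.3,0],1]]'
python3 -m handwheel '[[[0,0,0],[0,0,0],1],[[0,0,0],[0,0,0],1]]'
```

```text
time: 5.25
tool_pos: [0.448, -0.2823, 0.2536]
ee_rot: [-3.141, 0.002, 1.821]
wrist_force: [0.6, 0.3, -2.6]
width: 0.0555
finger_force: 29.7
time: 5.75
tool_pos: [0.4591, -0.1071, 0.2514]
ee_rot: [-3.14, -0.001, 1.822]
wrist_force: [0.8, 0.6, -2.8]
width: 0.0557
finger_force: 29.7
time: 6.25
tool_pos: [0.4717, 0.0803, 0.2515]
ee_rot: [-3.14, 0.0, 1.823]
wrist_force: [0.4, -0.0, -2.8]
width: 0.0557
finger_force: 29.7
time: 6.75
tool_pos: [0.4818, 0.2385, 0.2509]
ee_rot: [-3.139, 0.0, 1.826]
wrist_force: [0.5, -0.4, -3.1]
width: 0.0555
finger_force: 29.7
time: 6.95
tool_pos: [0.4823, 0.2355, 0.2515]
ee_rot: [-3.14, 0.001, 1.823]
wrist_force: [-0.5, -0.9, -2.4]
width: 0.0553
finger_force: 29.7
```

Run:
```python
from h import *
p,d=snap('scene','s3.png');P=cloud('scene',d)
for lo,hi in [(.0,.12),(.12,.3)]:
    s=P[(abs(P[...,0]-.475)<.1)&(abs(P[...,1]-.22)<.14)&(P[...,2]>lo)&(P[...,2]<hi)];rect(s)
cv2.imwrite('pics/s3c.png',cv2.resize(cv2.imread('pics/s3.png')[20:270,120:370],None,fx=2,fy=2))
print(robot.get_obs()['tool_pos'])
```

```text
2900 [474.9 219.9] [199.8 279.4] 0.0 [0.0004 0.0175 0.0827]
 956 [481.3 226.7] [79.7 43.2] 1.4 [0.1331 0.2296 0.2952]
[0.48242866 0.23522721 0.25173374]
```

View pics/s3c.png

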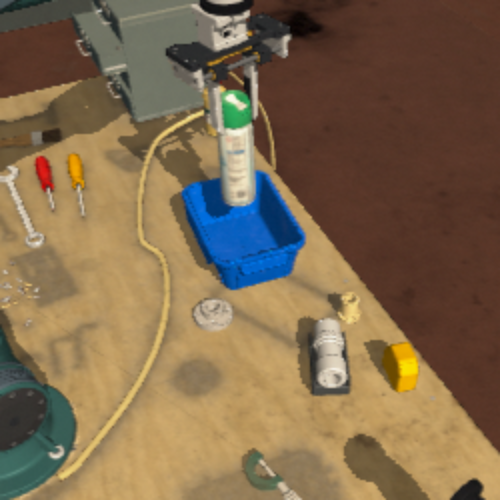

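The can hangs upright over the bin (crop (238,160)). Lowering it.

```bash
python3 -m handwheel '[[[0,0,0],[0,0,-0.5],1],[[0,0,0],[0,0,-0.6],1],[[0,0,0],[0,0,-0.6],1],[[0,0,0],[0,0,-0.4],1],[[0,0,0],[0,0,-0.15],1]]'
python3 -m handwheel '[[[0,0,0],[0,0,-0.03],1],[[0,0,0],[0,0,0],1],[[0,0,0],[0,0,0],1]]'
```

```text
time: 7.5
tool_pos: [0.481, 0.2343, 0.1366]
ee_rot: [-3.137, 0.001, 1.821]
wrist_force: [-0.3, -0.3, -2.1]
width: 0.0553
finger_force: 29.7
time: 7.8
tool_pos: [0.4834, 0.2367, 0.1395]
ee_rot: [3.138, -0.0, 1.823]
wrist_force: [0.7, -0.5, -2.7]
width: 0.0552
finger_force: 29.7
```

```bash
python3 -m handwheel '[[[0,0,0],[0,0,-0.04],1],[[0,0,0],[0,0,0],1],[[0,0,0],[0,0,0],1]]'
python3 -m handwheel '[[[0,0,0],[0,0,-0.03],1],[[0,0,0],[0,0,0],1],[[0,0,0],[0,0,0],1]]'
```

```text
time: 8.1
tool_pos: [0.4827, 0.2368, 0.1363]
ee_rot: [3.141, -0.0, 1.824]
wrist_force: [0.7, 1.3, -2.0]
width: 0.0553
finger_force: 29.7
time: 8.4
tool_pos: [0.4827, 0.237, 0.1362]
ee_rot: [3.139, -0.0, 1.824]
wrist_force: [-2.8, -0.3, 5.4]
width: 0.0554
finger_force: 30.1
```

```bash
python3 -m handwheel '[[[0,0,0],[0,0,0],0.6],[[0,0,0],[0,0,0],0.3],[[0,0,0],[0,0,0],0],[[0,0,0],[0,0,0],0],[[0,0,0],[0,0,0],0]]'
python3 -m handwheel '[[[0,0,0],[0,0,0.4],0],[[0,0,0],[0,0,0.7],0],[[0,0,0],[0,0,0.8],0],[[0,0,0],[0,0,0.8],0],[[0,0,0],[0,0,0.6],0]]'
python3 - <<'E'
from h import *
p,d=snap('scene');P=cloud('scene',d)
s=P[(abs(P[...,0]-.48)<.045)&(abs(P[...,1]-.235)<.045)&(P[...,2]>.1)&(P[...,2]<.2)];rect(s)
o=robot.get_obs();print(o['tool_pos'],o['ee_rot'],o['width'])
E
```

```text
time: 8.9
tool_pos: [0.4824, 0.2366, 0.1339]
ee_rot: [-3.141, 0.0, 1.823]
wrist_force: [0.1, -0.2, -0.5]
width: 0.0839
finger_force: 0.0
time: 9.4
tool_pos: [0.4828, 0.2368, 0.3021]
ee_rot: [3.139, -0.0, 1.823]
wrist_force: [0.0, 0.0, 0.4]
width: 0.0942
finger_force: 0.0
 464 [478.1 232.9] [50.  53.1] 21.2 [0.1069 0.1578 0.1898]
[0.48429216 0.23730284 0.30743385] [ 3.12953697e+00 -1.15575368e-03  1.82330418e+00] 0.09406778890045953
```

```bash
python3 -m handwheel '[[[0,0,-0.06],[0,-0.9,0],0],[[0,0,-0.06],[0,-0.95,0],0],[[0,0,-0.06],[0,-0.95,0],0],[[0,0,-0.06],[0,-0.85,-0.4],0],[[0,0,-0.06],[0,-0.85,-0.5],0]]'
python3 -m handwheel '[[[0,0,-0.06],[0,-0.85,-0.5],0],[[0,0,-0.06],[0,-0.85,-0.5],0],[[0,0,0],[0,-0.35,-0.4],0],[[0,0,0],[0,0,0],0],[[0,0,0],[0,0,0],0]]'
python3 - <<'E'
from h import *
p,d,P=wrist('w4.png');o=robot.get_obs();print(o['tool_pos'],o['ee_rot'],np.degrees(o['ee_rot'][2])-90)
m=(abs(P[...,0]-.487)<.07)&(abs(P[...,1]+.091)<.075)&(d>0)&(d<.5)
rect(P[m&(P[...,2]>.05)&(P[...,2]<.075)],'chuck');rect(P[m&(P[...,2]>.012)&(P[...,2]<.035)],'cradle')
q=P[m&(P[...,2]>.06)&(P[...,2]<.075)][:,:2];c=q.mean(0);w,V=np.linalg.eigh(np.cov((q-c).T));print(c,V[:,1],np.degrees(np.arctan(V[1,1]/V[0,1])))
E
```

```text
time: 9.95
tool_pos: [0.4829, 0.0099, 0.2547]
ee_rot: [3.138, -0.0, 1.348]
wrist_force: [0.6, 0.3, -0.4]
width: 0.0943
finger_force: 0.0
time: 10.45
tool_pos: [0.4822, -0.0904, 0.1841]
ee_rot: [-3.141, -0.001, 1.163]
wrist_force: [-0.3, 1.0, 0.5]
width: 0.0938
finger_force: 0.0
[ 0.48290844 -0.09009398  0.18523466] [ 3.14036031e+00 -8.21420011e-04  1.16439963e+00] -23.28481573173262
chuck 2907 [486.2 -92.3] [107.4  44.3] 66.8 [0.0537 0.0629 0.0676]
cradle 930 [487.9 -89.7] [103.3  57.6] 66.7 [0.0202 0.0314 0.0339]
[ 0.4874373 -0.0904597] [0.3990623  0.91692381] 66.48042835090347
```

```bash
python3 -m handwheel '[[[0,0,0],[0.08,-0.03,-0.4],0],[[0,0,0],[0,0,-0.6],0],[[0,0,0],[0,0,-0.6],0],[[0,0,0],[0,0,-0.4],0],[[0,0,0],[0,0,-0.3],0]]'
python3 -m handwheel '[[[0,0,0],[0,0,-0.12],0],[[0,0,0],[0,0,0],0],[[0,0,0],[0,0,0],0]]'
```

```text
time: 11.0
tool_pos: [0.4871, -0.0907, 0.0695]
ee_rot: [3.14, -0.001, 1.166]
wrist_force: [0.7, 0.0, -0.2]
width: 0.0939
finger_force: 0.0
time: 11.3
tool_pos: [0.4876, -0.092, 0.065]
ee_rot: [3.139, -0.0, 1.165]
wrist_force: [-0.8, -0.2, 0.3]
width: 0.0941
finger_force: 0.0
```

```bash
python3 -m handwheel '[[[0,0,0],[0,0,-0.03],0],[[0,0,0],[0,0,0],1],[[0,0,0],[0,0,0],1],[[0,0,0],[0,0,0],1],[[0,0,0],[0,0,0],1]]'
python3 -m handwheel '[[[0,0,0],[0,0,0],1],[[0,0,0],[0,0,0],1],[[0,0,0],[0,0,0],1],[[0,0,0],[0,0,0],1],[[0,0,0],[0,0,0],1]]'
```

```text
time: 11.8
tool_pos: [0.4864, -0.0925, 0.0619]
ee_rot: [3.141, 0.0, 1.163]
wrist_force: [-0.6, 0.3, 0.0]
width: 0.0654
finger_force: 0.0
time: 12.3
tool_pos: [0.4864, -0.0924, 0.0618]
ee_rot: [3.142, 0.0, 1.164]
wrist_force: [-0.6, -0.5, -0.4]
width: 0.0253
finger_force: 0.0
```

Run:
```python
from h import *
p,d,P=wrist('w5.png');o=robot.get_obs();print(o['tool_pos'],o['width'],o['finger_force'])
q,_=snap('scene','s5.png')
a=cv2.resize(cv2.imread('pics/s5.png')[150:250,220:350],(400,308));b=cv2.resize(cv2.imread('pics/w5.png'),(400,308));cv2.imwrite('pics/z5.png',np.hstack([a,b]))
```

```text
[ 0.48640121 -0.09234192  0.06178358] 0.021731400485019314 0.0
```

View pics/z5.png

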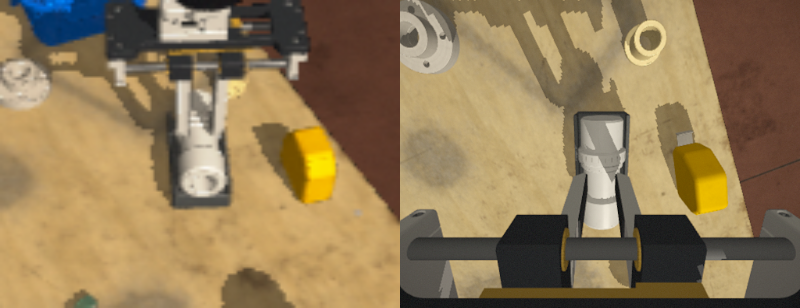

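The fingers straddle the chuck visually (wrist half (600,190)), yet the width reading is below its diameter. I'll let time pass and check again.

```bash
python3 -m handwheel '[[[0,0,0],[0,0,0],1],[[0,0,0],[0,0,0],1],[[0,0,0],[0,0,0],1]]'
python3 - <<'E'
from h import *
p,d,P=wrist('w6.png')
W=np.load('w1P.npy')
u=np.array([.396,.918]);v=np.array([.918,-.396]);c=np.array([.487,-.091])
for n,Q in (('before',W),('now',P)):
    q=Q[(abs(Q[...,0]-.487)<.08)&(abs(Q[...,1]+.091)<.08)&(Q[...,2]>.04)&(Q[...,2]<.08)]
    s=(q[:,:2]-c)@u;t=(q[:,:2]-c)@v
    for a in np.arange(-.055,.055,.01):
        k=(s>a)&(s<a+.01)
        if k.sum()>3: print(n,round(a+.005,3),k.sum(),'zmax',np.percentile(q[k,2],97).round(4),'t',np.percentile(t[k],[3,97]).round(4))
E
python3 - <<'E'
import cv2
a=cv2.imread('pics/w6.png')[120:384,160:352];cv2.imwrite('pics/w6c.png',cv2.resize(a,None,fx=2.2,fy=2.2))
E
```

```text
time: 12.7
tool_pos: [0.488, -0.0929, 0.0639]
ee_rot: [3.137, -0.0, 1.164]
wrist_force: [0.4, 0.1, 5.4]
width: 0.0005
finger_force: 3.1
before -0.05 120 zmax 0.0679 t [-0.0212  0.0189]
before -0.04 172 zmax 0.0682 t [-0.0213  0.1009]
before -0.03 186 zmax 0.0678 t [-0.0214  0.0982]
before -0.02 171 zmax 0.0655 t [-0.0182  0.0943]
before -0.01 138 zmax 0.064 t [-0.0177  0.0919]
before 0.0 115 zmax 0.0642 t [-0.0176  0.0151]
before 0.01 128 zmax 0.0685 t [-0.0204  0.0178]
before 0.02 174 zmax 0.0693 t [-0.0222  0.0192]
before 0.03 147 zmax 0.0661 t [-0.0195  0.0174]
before 0.04 149 zmax 0.0664 t [-0.0196  0.0168]
before 0.05 153 zmax 0.0658 t [-0.0185  0.0173]
now -0.04 158 zmax 0.0609 t [-0.0205  0.1025]
now -0.03 269 zmax 0.0615 t [-0.0202  0.1001]
now -0.02 241 zmax 0.06 t [-0.0186  0.0961]
now -0.01 180 zmax 0.0581 t [-0.0166  0.0918]
now 0.0 256 zmax 0.0757 t [-0.0162  0.0194]
now 0.01 699 zmax 0.0789 t [-0.0174  0.0203]
now 0.02 871 zmax 0.0687 t [-0.0196  0.0228]
now 0.03 705 zmax 0.066 t [-0.0168  0.0197]
now 0.04 736 zmax 0.066 t [-0.0172  0.0203]
now 0.05 766 zmax 0.0658 t [-0.0164  0.0193]
```

View pics/w6c.png

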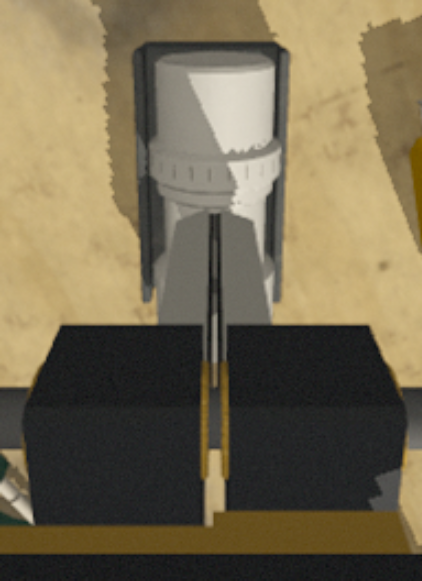

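The wrist picture shows the fingers fully shut over the waist of the chuck (210,300), with the chuck still lying in its cradle. So the tips are higher than I assumed. I'll check tip_reach and the finger depths.

Run:
```python
from h import *
print(robot.tip_reach)
p,d,P=wrist('w7.png');o=robot.get_obs()
print(o['tool_pos'],o['wrist_force'],o['width'],o['finger_force'],np.array(robot.calibration('wrist')['hand_eye']).round(3))
# finger pixels: crop coords/2.2+offset
for cy in (215,240,270,300,320):
    for cx in (195,240):
        v,u=int(cy/2.2+120),int(cx/2.2+160);print((u,v),P[v,u].round(4),d[v,u].round(4))
```

```text
0.025
[ 0.48803615 -0.0928794   0.06394932] [-0.64812916  0.37699581  6.33810578] 0.0004813502835607485 3.133969665504992 [[ 0.    -0.958 -0.286  0.082]
 [ 1.     0.    -0.001 -0.   ]
 [ 0.001 -0.286  0.958 -0.184]
 [ 0.     0.     0.     1.   ]]
(248, 217) [ 0.4826 -0.0869  0.0619] 0.2005
(269, 217) [ 0.4971 -0.093   0.0624] 0.2001
(248, 229) [ 0.485  -0.0836  0.0911] 0.1714
(269, 229) [ 0.4973 -0.0889  0.0911] 0.1715
(248, 242) [ 0.4857 -0.0833  0.1092] 0.1539
(269, 242) [ 0.4968 -0.0881  0.1092] 0.154
(248, 256) [ 0.4862 -0.0832  0.1248] 0.1389
(269, 256) [ 0.4961 -0.088   0.124 ] 0.1399
(248, 265) [ 0.4863 -0.0836  0.1325] 0.1316
(269, 265) [ 0.4958 -0.0875  0.1329] 0.1312
```

Run:
```python
from h import *
p,d,P=wrist('w8.png')
for v in range(208,236,2): print(v,[tuple(P[v,u].round(3)) for u in (240,248,255,262,269)], p[v,248])
```

```text
208 [(np.float64(0.48), np.float64(-0.078), np.float64(0.062)), (np.float64(0.486), np.float64(-0.079), np.float64(0.065)), (np.float64(0.491), np.float64(-0.081), np.float64(0.066)), (np.float64(0.496), np.float64(-0.083), np.float64(0.067)), (np.float64(0.5), np.float64(-0.086), np.float64(0.064))] [138 132 121]
210 [(np.float64(0.479), np.float64(-0.08), np.float64(0.061)), (np.float64(0.485), np.float64(-0.081), np.float64(0.064)), (np.float64(0.49), np.float64(-0.082), np.float64(0.066)), (np.float64(0.495), np.float64(-0.085), np.float64(0.066)), (np.float64(0.5), np.float64(-0.086), np.float64(0.066))] [149 143 131]
212 [(np.float64(0.519), np.float64(-0.017), np.float64(0.248)), (np.float64(0.485), np.float64(-0.082), np.float64(0.064)), (np.float64(0.49), np.float64(-0.084), np.float64(0.066)), (np.float64(0.494), np.float64(-0.086), np.float64(0.067)), (np.float64(0.499), np.float64(-0.088), np.float64(0.064))] [143 140 127]
214 [(np.float64(0.477), np.float64(-0.084), np.float64(0.058)), (np.float64(0.484), np.float64(-0.084), np.float64(0.063)), (np.float64(0.489), np.flo
[... 2647 characters left out ...]
64(0.498), np.float64(-0.088), np.float64(0.094))] [112 109  99]
232 [(np.float64(0.481), np.float64(-0.081), np.float64(0.097)), (np.float64(0.485), np.float64(-0.083), np.float64(0.097)), (np.float64(0.489), np.float64(-0.086), np.float64(0.093)), (np.float64(0.493), np.float64(-0.087), np.float64(0.095)), (np.float64(0.497), np.float64(-0.089), np.float64(0.095))] [109 108  99]
234 [(np.float64(0.481), np.float64(-0.081), np.float64(0.1)), (np.float64(0.485), np.float64(-0.084), np.float64(0.098)), (np.float64(0.489), np.float64(-0.087), np.float64(0.095)), (np.float64(0.493), np.float64(-0.087), np.float64(0.099)), (np.float64(0.497), np.float64(-0.088), np.float64(0.099))] [111 107  97]
```

The finger faces end at about z = 0.070 while the TCP reads 0.064, so the tips seem to be sitting on top of the chuck. I'll lift, open and measure the fingertip reach directly.

```bash
python3 -m handwheel '[[[0,0,0],[0,0,0.6],1],[[0,0,0],[0,0,0.7],1],[[0,0,0],[0,0,0.7],0],[[0,0,0],[0,0,0],0],[[0,0,0],[0,0,0],0]]'
python3 -m handwheel '[[[0,0,0],[0,0,0],0],[[0,0,0],[0,0,0],0],[[0,0,0],[0,0,0],0],[[0,0,0],[0,0,0],0],[[0,0,0],[0,0,0],0]]'
python3 - <<'E'
from h import *
o=robot.get_obs();R=Ro.from_euler('xyz',o['ee_rot']).as_matrix();t=o['tool_pos'];print(t,o['width'])
p,d,P=wrist('w9.png')
for n,Q in (('wrist',P),('scene',cloud('scene',snap('scene','s9.png')[1])),('side',cloud('side',snap('side')[1]))):
    L=(Q.reshape(-1,3)-t)@R
    k=(abs(L[:,0])<.025)&(abs(L[:,1])<.075)&(abs(L[:,1])>.03)&(L[:,2]>-.08)&(L[:,2]<.06)
    for s in (-1,1):
        m=L[k&(L[:,1]*s>0)]
        if len(m)>5: print(n,s,len(m),'tip z',np.percentile(m[:,2],[50,95,99,100]).round(4),'x',np.percentile(m[:,0],[5,95]).round(3),'y',np.percentile(m[:,1],[5,95]).round(3))
q=P[(abs(P[...,0]-.487)<.07)&(abs(P[...,1]+.091)<.075)&(P[...,2]>.05)&(P[...,2]<.08)];rect(q,'chuck')
a=cv2.imread('pics/s9.png')[100:230,200:350];cv2.imwrite('pics/s9c.png',cv2.resize(a,None,fx=4,fy=4,interpolation=2))
E
```

```text
time: 13.35
tool_pos: [0.4869, -0.0925, 0.1626]
ee_rot: [3.139, -0.0, 1.164]
wrist_force: [-0.0, 0.5, -0.2]
width: 0.0212
finger_force: 0.0
time: 13.85
tool_pos: [0.4862, -0.0923, 0.1613]
ee_rot: [-3.141, 0.0, 1.164]
wrist_force: [0.1, -0.0, 0.8]
width: 0.0608
finger_force: 0.0
[ 0.48622624 -0.0923087   0.16134779] 0.06082547214972895
wrist -1 2152 tip z [-0.0555 -0.014  -0.0074 -0.0041] x [-0.007  0.008] y [-0.042 -0.031]
wrist 1 2136 tip z [-0.0552 -0.014  -0.007  -0.0038] x [-0.007  0.008] y [0.03  0.041]
scene -1 95 tip z [-0.0468 -0.013  -0.0083 -0.0065] x [-0.012 -0.003] y [-0.045 -0.034]
scene 1 109 tip z [-0.0448 -0.0127 -0.0074 -0.0065] x [-0.011  0.004] y [0.032 0.044]
side -1 93 tip z [-0.0475 -0.0141 -0.0098 -0.0071] x [-0.01   0.003] y [-0.045 -0.034]
side 1 77 tip z [-0.0495 -0.0155 -0.0109 -0.0094] x [-0.01   0.007] y [0.037 0.048]
chuck 3348 [487.6 -92.6] [106.8  44.9] 66.7 [0.0534 0.063  0.0676]
```

View pics/s9c.png

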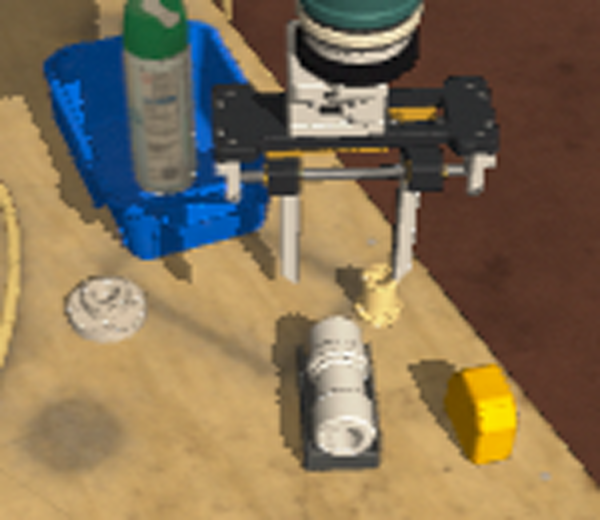

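The can stands in the bin (160,110), and the chuck lies undisturbed at (340,390). All three cameras put the fingertips about 4 mm *behind* the reported TCP rather than 25 mm ahead. I'll use the measured value, so the TCP goes to about 0.035.

```bash
python3 -m handwheel '[[[0,0,0],[0,0,0],0],[[0,0,0],[0,0,0],0],[[0,0,0],[0,0,0],0],[[0,0,0],[0,0,0],0],[[0,0,0],[0,0,-0.4],0]]'
python3 -m handwheel '[[[0,0,0],[0,0,-0.5],0],[[0,0,0],[0,0,-0.6],0],[[0,0,0],[0,0,-0.5],0],[[0,0,0],[0,0,-0.3],0],[[0,0,0],[0,0,-0.2],0]]'
python3 -m handwheel '[[[0,0,0],[0,0,0],0],[[0,0,0],[0,0,0],0]]'
```

```text
time: 14.5
tool_pos: [0.4885, -0.093, 0.1447]
ee_rot: [3.135, -0.001, 1.164]
wrist_force: [-0.1, -0.9, -0.4]
width: 0.0938
finger_force: 0.0
time: 15.0
tool_pos: [0.4855, -0.092, 0.0352]
ee_rot: [-3.139, 0.0, 1.164]
wrist_force: [0.1, -1.0, -0.3]
width: 0.0939
finger_force: 0.0
time: 15.2
tool_pos: [0.487, -0.0925, 0.0375]
ee_rot: [3.14, -0.0, 1.164]
wrist_force: [0.6, 0.7, 0.6]
width: 0.0938
finger_force: 0.0
```

```bash
python3 -m handwheel '[[[0,0,0],[0,0,-0.05],0],[[0,0,0],[0,0,0],0.3],[[0,0,0],[0,0,0],0.6],[[0,0,0],[0,0,0],1],[[0,0,0],[0,0,0],1]]'
python3 -m handwheel '[[[0,0,0],[0,0,0],1],[[0,0,0],[0,0,0],1],[[0,0,0],[0,0,0],1],[[0,0,0],[0,0,0],1],[[0,0,0],[0,0,0],1]]'
```

```text
time: 15.7
tool_pos: [0.4865, -0.0924, 0.0345]
ee_rot: [3.141, -0.0, 1.164]
wrist_force: [1.0, -0.3, 0.3]
width: 0.0651
finger_force: 0.0
time: 16.2
tool_pos: [0.4869, -0.0925, 0.0345]
ee_rot: [3.14, -0.0, 1.164]
wrist_force: [1.4, -0.5, 0.4]
width: 0.0467
finger_force: 30.0
```

```bash
python3 -m handwheel '[[[0,0,0],[0,0,0.1],1],[[0,0,0],[0,0,0.2],1],[[0,0,0],[0,0,0.3],1],[[0,0,0],[0,0,0.4],1],[[0,0,0],[0,0,0.4],1]]'
python3 -m handwheel '[[[0,0,0],[0,0,0.4],1],[[0,0,0],[0,0,0.4],1],[[0,0,0],[0,0,0.2],1],[[0,0,0],[0,0,0],1]]'
python3 -m handwheel '[[[0,0,0.04],[-0.12,-0.4,0],1],[[0,0,0.05],[-0.14,-0.5,0],1],[[0,0,0.05],[-0.14,-0.5,0],1],[[0,0,0.05],[-0.14,-0.5,0],1],[[0,0,0.05],[-0.14,-0.5,0],1]]'
python3 -m handwheel '[[[0,0,0.05],[-0.14,-0.5,0],1],[[0,0,0.05],[-0.14,-0.5,0],1],[[0,0,0.05],[-0.14,-0.5,0],1],[[0,0,0.035],[-0.07,-0.25,0],1],[[0,0,0],[0,0,0],1]]'
python3 - <<'E'
from h import *
for i in range(6): robot.snapshot('scene')
o=robot.get_obs();print(o['tool_pos'],o['ee_rot'],o['width'],o['finger_force'])
R=Ro.from_euler('xyz',o['ee_rot']).as_matrix();t=o['tool_pos']
p,d,Pw=wrist('w10.png')
p,d=snap('scene','s10.png');Ps=cloud('scene',d);p,d=snap('side','d10.png');Pd=cloud('side',d)
np.savez('f.npz',w=Pw,s=Ps,d=Pd)
for n,Q in (('w',Pw),('s',Ps),('d',Pd)):
    Q=Q.reshape(-1,3);k=(np.hypot(*(Q[:,:2]-t[:2]).T)<.075)&(Q[:,2]>t[2]-.03)&(Q[:,2]<t[2]+.04)
    if k.sum()>9:rect(Q[k],n)
a=cv2.resize(cv2.imread('pics/s10.png')[170:370,250:420],(400,470));b=cv2.resize(cv2.imread('pics/d10.png')[170:350,200:350],(400,470))
cv2.imwrite('pics/f10.png',np.hstack([a,b]))
E
```

```text
time: 16.7
tool_pos: [0.4853, -0.092, 0.1044]
ee_rot: [-3.139, 0.0, 1.164]
wrist_force: [-0.2, 0.5, -4.6]
width: 0.0464
finger_force: 30.0
time: 17.1
tool_pos: [0.4871, -0.0925, 0.1559]
ee_rot: [3.139, -0.0, 1.164]
wrist_force: [-0.4, -0.1, -5.5]
width: 0.0466
finger_force: 30.0
time: 17.6
tool_pos: [0.4511, -0.2126, 0.1524]
ee_rot: [-3.139, -0.002, 1.544]
wrist_force: [0.5, -0.6, -5.5]
width: 0.0465
finger_force: 30.0
time: 18.1
tool_pos: [0.4265, -0.3008, 0.1523]
ee_rot: [-3.139, -0.003, 1.828]
wrist_force: [0.0, 0.5, -5.2]
width: 0.0459
finger_force: 30.0
[ 0.42812568 -0.29884974  0.15404827] [-3.14157170e+00 -6.63797866e-04  1.83207113e+00] 0.0461049526901477 29.998452365398407
w 9945 [ 426.2 -296.3] [ 70.7 103.5] 15.0 [0.1674 0.182  0.1875]
s 565 [ 433.7 -319.7] [70.5 61.1] 18.1 [0.1549 0.1801 0.1885]
d 529 [ 428.9 -298.4] [ 71.5 106.4] 13.3 [0.155  0.1819 0.1906]
```

View pics/f10.png

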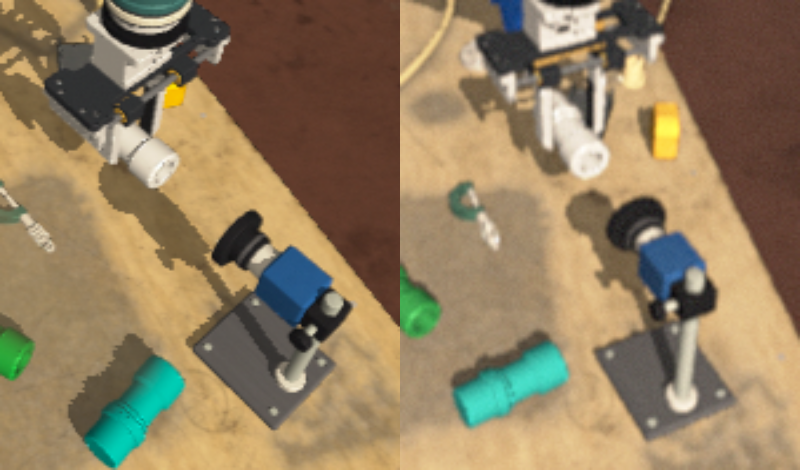

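The chuck is held level with its bored nut face towards the lens ((160,165) left, (590,160) right), and the lens ring is at (240,235). Now a fine check of levelness, height, distance and centring.

Run:
```python
from h import *
from scipy.optimize import least_squares
F=np.load('f.npz');o=robot.get_obs();t=o['tool_pos']
# camera base refit, yaw
for n in 'sdw':
    Q=F[n].reshape(-1,3);k=(abs(Q[:,0]-.4825)<.08)&(abs(Q[:,1]+.5027)<.08)&(Q[:,2]>.007)&(Q[:,2]<.018)
    if k.sum()>50: rect(Q[k],'base '+n)
a=np.radians(105.1);ax=np.array([np.cos(a),np.sin(a)]);la=np.array([-ax[1],ax[0]]);lens=np.array([.463,-.4303])
for n in 'sdw':
    Q=F[n].reshape(-1,3);s=(Q[:,:2]-lens)@ax;l=(Q[:,:2]-lens)@la;z=Q[:,2]
    k=(s>-.03)&(s<.02)&(abs(l)<.045)&(z>.125)&(z<.2)
    if k.sum()>20: print('ring',n,k.sum(),'s',np.percentile(s[k],[50,90,97]).round(4),'l',np.percentile(l[k],[2,98]).round(4),'z',np.percentile(z[k],[2,98]).round(4))
    k=(s>.06)&(s<.21)&(abs(l)<.022)&(z>t[2]-.02)&(z<.2)
    S,L,Z=s[k],l[k],z[k]
    if k.sum()<50: continue
    print('chuck',n,k.sum(),'s',np.percentile(S,[0.5,1,99,99.5]).round(4))
    for b in np.arange(.08,.19,.01):
        m=(S>b)&(S<b+.01)
        if m.sum()>15:
            f=least_squares(lambda c:np.hypot(L[m]-c[0],Z[m]-c[1])-c[2],[0,.165,.021],loss='soft_l1',f_scale=.001).x
            print('  ',round(b+.005,3),m.sum(),'ztop',np.percentile(Z[m],97).round(4),'circ',f.round(4),'l',np.percentile(L[m],[2,98]).round(4))
```

```text
base s 1553 [ 482.7 -504.3] [ 99. 110.] 15.4 [0.0087 0.0115 0.0141]
base d 1169 [ 481.5 -490.5] [ 99.7 139.5] 15.4 [0.01   0.0134 0.0159]
base w 1155 [ 483.8 -505. ] [ 99.9 108.2] 15.3 [0.0099 0.0114 0.0136]
ring s 339 s [-0.0136 -0.0055 -0.0033] l [-0.0253  0.0288] z [0.148  0.1914]
chuck s 438 s [0.0843 0.0844 0.1411 0.1419]
   0.085 117 ztop 0.187 circ [0.0019 0.1688 0.0177] l [-0.0176  0.0215]
   0.095 79 ztop 0.1885 circ [0.0016 0.1697 0.0184] l [-0.0142  0.0216]
   0.105 76 ztop 0.1887 circ [-0.0004  0.1651  0.0224] l [-0.014   0.0218]
   0.115 52 ztop 0.1879 circ [-0.0014  0.1664  0.0203] l [-0.0148  0.0199]
   0.125 63 ztop 0.1849 circ [-0.0004  0.1655  0.0182] l [-0.0158  0.0181]
   0.135 42 ztop 0.1849 circ [-0.0003  0.1658  0.0178] l [-0.0124  0.0151]
ring d 288 s [-0.0131 -0.0072 -0.0038] l [-0.0302  0.0272] z [0.142 0.192]
chuck d 434 s [0.0831 0.0835 0.1871 0.1888]
   0.085 118 ztop 0.1895 circ [-0.0006  0.1694  0.0176] l [-0.0196  0.0197]
   0.095 71 ztop 0.1903 circ [0.0004 0.1722 0.018 ] l [-0.0171  0.0209]
   0.105 53 ztop 0.1906 circ [0.0005 0.1721 0.0183] l [-0.01
[... 540 characters left out ...]
.0007 0.1644 0.0224] l [-0.0208  0.0213]
   0.105 758 ztop 0.1873 circ [0.0007 0.1644 0.0224] l [-0.0201  0.0206]
   0.115 1043 ztop 0.1868 circ [0.0006 0.1643 0.0204] l [-0.0202  0.0207]
   0.125 678 ztop 0.1834 circ [0.0006 0.1644 0.0184] l [-0.0165  0.0176]
   0.135 701 ztop 0.1833 circ [0.0005 0.1645 0.0184] l [-0.0162  0.0174]
   0.145 601 ztop 0.1861 circ [0.0005 0.1643 0.0205] l [-0.0176  0.0186]
   0.155 973 ztop 0.1884 circ [0.0005 0.1644 0.0234] l [-0.0206  0.0208]
   0.165 1111 ztop 0.1869 circ [0.0005 0.1643 0.0209] l [-0.0198  0.0205]
   0.175 971 ztop 0.1853 circ [0.0005 0.1643 0.0205] l [-0.0183  0.0193]
   0.185 1063 ztop 0.1853 circ [0.0004 0.1645 0.0202] l [-0.0186  0.0191]
```

```bash
python3 -m handwheel '[[[0,0,0.003],[0.02,-0.08,-0.09],1],[[0,0,0],[0,0,0],1],[[0,0,0],[0,0,0],1],[[0,0,0],[0,0,0],1],[[0,0,0],[0,0,0],1]]'
python3 - <<'E'
from h import *
from scipy.optimize import least_squares
o=robot.get_obs();t=o['tool_pos'];print(t,o['qvel'].round(3))
p,d,P=wrist('w11.png');Q=P.reshape(-1,3)
a=np.radians(105.3);ax=np.array([np.cos(a),np.sin(a)]);la=np.array([-ax[1],ax[0]]);lens=np.array([.4830,-.5035])+.075*ax
s=(Q[:,:2]-lens)@ax;l=(Q[:,:2]-lens)@la;z=Q[:,2]
print('rear s (want .187)',np.percentile(s[(s>.1)&(s<.25)&(abs(l)<.012)&(z>.165)&(z<.19)],99.5))
for b in (.105,.13,.165,.175):
    m=(s>b)&(s<b+.01)&(abs(l)<.02)&(z>.14)&(z<.2)
    print(b,least_squares(lambda c:np.hypot(l[m]-c[0],z[m]-c[1])-c[2],[0,.16,.021],loss='soft_l1',f_scale=.001).x.round(4))
p,d=snap('side');Q=cloud('side',d).reshape(-1,3);s=(Q[:,:2]-lens)@ax;l=(Q[:,:2]-lens)@la
print('nut face',np.percentile(s[(s>.06)&(s<.12)&(abs(l)<.02)&(Q[:,2]>.14)&(Q[:,2]<.18)],[1,5,20]))
w=Q[(abs(Q[:,0]-.48)<.05)&(abs(Q[:,1]-.235)<.05)&(Q[:,2]>.1)&(Q[:,2]<.2)]
if len(w)>9: rect(w,'can in bin')
E
```

```text
time: 19.05
tool_pos: [0.4289, -0.3039, 0.1499]
ee_rot: [3.141, 0.0, 1.836]
wrist_force: [-0.5, 1.0, -4.4]
width: 0.0464
finger_force: 30.0
[ 0.42893926 -0.30390734  0.14988972] [ 0.001 -0.001 -0.     0.002 -0.     0.001]
rear s (want .187) 0.18629263137985616
0.105 [0.0006 0.1617 0.0195]
0.13 [0.0006 0.1603 0.0185]
0.165 [0.0005 0.1601 0.0205]
0.175 [0.0005 0.1602 0.0204]
nut face [0.07936754 0.08020916 0.08127456]
can in bin 86 [462.  228.7] [13.1 27.5] 12.4 [0.1073 0.1504 0.1903]
```

All within tolerance, so I'm handing in.

```bash
python3 -c "
from bench import robot
print(robot.close_job())"
```

```text
the job is handed in; nothing more can be done
None
```

The can stands upright in the bin and is released, and the chuck is held still and level on the lens axis, with its bored nut face about 80 mm from the lens; the job was handed in at about 19 s (verdict not shown), after a first grasp that closed on top of the chuck because the fingertips end about 29 mm short of the stated reach.

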